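Index a tilted inspection turntable to the dial-gauge side and clamp it

TASK

The turntable of the sloping inspection jig is locked in its middle notch. Pull out its spring index ring, turn the turntable one notch towards the side of the jig where the dial gauge stands, and let the index pin go fully home in that notch; then swing the clamp lever all the way to its closed stop, towards the robot's side. Do not shift the gauge, can, screwdriver or tray.

Things in the scene. Friction and masses are not known exactly. Their poses are not given: they have to be found in the camera images.
- jig: Fixed jig: grey foot plate 260 (x) x 300 (y) x 12 mm; on it a blue-painted face plate (220 x 220 mm) sloping 35 degrees, low on the robot's (-x) side, high at +x. Origin: centre of the foot's underside, on the bench; its frame only varies in place and yaw, z up. Dark teeth on the face, 12 mm high on a circle of 85 mm radius about the pivot, leave five notches 0.5 rad apart.
- lamp (a point): Middle of a fixed lamp bar, 18 mm diameter, 300 mm long along the jig's y, at (52, 0, 315) mm in the jig's frame, on two 12 mm posts at y = +-138 mm. It crosses over and a little behind the index ring: a gripper held vertical does not fit under it; one tilted about 35 degrees, along the slope's normal (leaning back to the robot), does.
- pivot (a point): Turntable pivot on the sloped face, at (-10, 0, 95) mm in the jig's frame (axes as the jig's). The turntable turns about the face's normal through it: (-0.574, 0, 0.819) in the jig's frame. It is a steel disc of 62 mm radius with a five-bladed fan on it, up to 48 mm above the face, and a lug that carries the index plunger.
- turntable (a joint): Turntable angle (rad), positive anticlockwise looking down on the face: positive swings the ring towards the jig's +y (left) side. Starts locked in the middle notch at 0; the notches are at -1.0, -0.5, 0, 0.5, 1.0; play in a notch about 0.02. Turns stiffly (about 2.5 N at the ring) and stays where left.
- plunger (a joint): How far the index plunger is pulled out along the face's normal (m): 0 fully home in a notch, about 0.010 resting on top of the teeth, 0.018 its stop; 0.011 or more frees the turntable. The spring pulls back with 9 N at 0, 15 N at the stop. The round-nosed 10 mm pin slips into a 13 mm notch when let down within about 3 mm of its middle.
- ring (a point): Centre of the steel pull ring, 66 mm above the face along its normal when home, 85 mm from the pivot axis; at turntable 0 at the slope's upper end. A loop of 9 mm bar, 41 mm outside diameter, standing in the plane of normal and radius: 9 mm thick along the turning direction. Site z: face normal (pull direction); x: radially out; y: turning direction. Plunger housing (24 mm) ends 30 mm below.
- clamp (a joint): Clamp lever angle (rad): starts open between 0 and 0.3; 1.2 is the closed stop. It turns about a vertical axis, clockwise from above, its grip moving from the jig's right (-y) side towards the robot (-x). Stays where left; about 1.5 N at the grip moves it.
- clamp_pivot (a point): A point on the clamp lever's vertical pivot axis, 72 mm above the bench: (-30, -135, 72) mm in the jig's frame.
- clamp_grip (a point): On the clamp lever's black upright cylindrical grip (22 mm diameter, 46 mm tall, from 40 to 86 mm above the bench), on its axis, 72 mm above the bench, 85 mm from the pivot axis. At joint value q it lies from the pivot in the jig-frame direction of angle -1.309 - q from +x.
- gauge: Dial gauge on a heavy stand (bystander): dark block 50 x 50 x 45 mm, 12 mm post 170 mm tall, a round white-faced dial of 54 mm held 30 mm out towards the jig's -x side at 140 mm height. Origin: centre of its underside. It stands beside the jig, on the left (+y) or on the right (-y): that side is the one to turn to.
- can: Plain grey can (bystander), 64 mm diameter, 130 mm tall, standing beside the jig on the other side. Origin: centre of its underside.
- screwdriver: Red-handled screwdriver, about 200 mm long and 30 mm high, lying along x to the left (+y) of the jig (bystander). Origin: middle of its underside.
- tray: Small grey open tray 120 x 90 x 40 mm to the right (-y) of the jig (bystander). Origin: centre of its underside.

How it is judged:
On the way, in this order (a step that is already met when the one before it is completed fails the run):
1. the index ring is pulled out clear of its notch (value of joint plunger above 0.009 m), for 0.1 s.
2. the turntable sits in the next notch on the gauge's side, the pin fully home (value of joint plunger below 0.002 m and ((y of gauge in the frame of jig above 0 m and value of joint turntable between 0.45 and 0.55 rad) or (y of gauge in the frame of jig below 0 m and value of joint turntable between -0.55 and -0.45 rad))), for 0.2 s.
3. the clamp lever is at its closed stop (value of joint clamp above 1.1 rad), for 0.2 s.
At the end, for the whole second after the job is handed in: The turntable stands within 0.05 rad of the notch next to the middle one on the gauge's side, the plunger is within 2 mm of fully home, and the clamp lever is within 0.1 rad of its closed stop (all of step 2 and value of joint clamp above 1.1 rad); the robot touches nothing.
It fails at once if the gauge, can, screwdriver or tray is moved more than 25 mm (distance of any of gauge, can, screwdriver, tray from where it was at the start of the episode above 0.025 m).
It also fails if it takes over 58 s, if anything falls off the work surface, if the arm or the gripper's body presses on something with over 40 N, if the wrist force passes 120 N, or if a joint passes its speed limit or range.

ROBOT

A 6-joint arm with a two-finger parallel gripper is mounted at the origin on the work surface. World frame = base frame: x ahead of the robot, y to its left, z up, the work surface at z = 0. Lengths are in m, angles in rad, forces in N, time in s.
With the tool pointing down it reaches from about 0.35 to 0.975 m from the base axis. Payload 7.1 kg.
Tool frame: the origin (TCP) lies midway between the tips of the shut fingers; the grasp point (between the pads) lies 19 mm behind it; z points along the fingers, y is the line along which they close (so a half turn about z gives the same grasp; the last joint's range is limited). The gripper opens to 88 mm and grips with 3 to 60 N. Pads are 20 mm wide; open, the fingers measure 115 mm over their backs; the gripper's body (75 mm by 178 mm) begins 61 mm behind the grasp point.
Start: joints at [1.153, 0.423, 1.63, -0, 1.089, -0.019], TCP at [0.243, 0.576, 0.191] pointing down, gripper open.
Joint ranges: [-3, 3], [-0.9, 2.11], [0.09, 2.58], [-1.31, 4.45], [0.11, 2.69], [-2.54, 2.54]. Speed limits (rad/s): [2.39, 2.39, 3.01, 3.14, 3.14, 3.14].

INTERFACE

Orientations are given as a unit quaternion [w, x, y, z].
In Python, from station import move_pose, movel, movej, command_gripper, wait, inverse_kinematics, read_camera, camera_info, MotionError, job_done, get_time, get_joint_pos, get_qvel, get_effort, get_tcp_pos, get_ee_rot, get_ft_force, get_ft_torque, get_grip_width, get_finger_force gives the robot as it stands. Calls block until the motion is done:
- move_pose(position, orientation): joint-space move of the TCP to a pose.
- movel(position, frame=None, v=0.15, until_force=None): straight line of the TCP; frame=None keeps the orientation; v is the mean speed in m/s. With until_force (N) it stops when the force on the tool has changed by that much, and returns True; else False.
- movej(angles): joint-space move.
- command_gripper(opening): opening from 0.0 (shut) to 1.0 (fully open); the grip force is fixed at half the most; returns when the fingers have stopped.
- wait(seconds).
- inverse_kinematics(position, orientation): joint angles nearest the present ones, or None.
- read_camera(name): name is "scene" or "top" or "wrist"; returns the picture (420x560x3 uint8, red, green, blue); there is no depth.
- camera_info(name): a dict with "intrinsics" (3x3 intrinsics, pixels), "T" (4x4, takes a point from camera to world coordinates); the wrist camera has in their place "tool_from_camera" (4x4, takes a point from camera to tool coordinates, whose origin is the TCP and whose axes are the flange's). Camera axes: x right, y up, looking along -z (the intrinsics and any distortion apply to the point x, -y, -z); pixel columns grow to the right and rows downward; lengths in m; the calibration is good to about 2 mm. A picture is of the moment at which its call begins: read the wrist's pose just before it. camera_info takes no time and is no camera call.
A pose or a line that the arm cannot do raises MotionError and nothing moves.
- job_done(): hands the job in; it is judged then, once.
Readings, each from a call of its own:
- get_time(): time.
- get_joint_pos(): joint angles.
- get_qvel(): joint speeds.
- get_effort(): joint torques, N m.
- get_tcp_pos(): TCP position.
- get_ee_rot(): TCP orientation.
- get_ft_force(): force on the tool from outside, world axes, zero at the start.
- get_ft_torque(): the same for the moment, N m.
- get_grip_width(): opening from 0.0 (shut) to 1.0 (fully open).
- get_finger_force(): force on a finger pad.
Only numpy, scipy, OpenCV 4.12 (cv2) and the standard library are available. Lean on these libraries where they do the work, as an engineer would, in place of code of your own. Each camera call takes 0.05 s, during which the arm holds its last target. There are 200 camera calls.

## Working session

There is one attempt and no reset: what is moved stays moved. The work goes in short steps, each a Python script; the robot and the scene stay as the last script left them, time stands still between calls to the robot, and variables do not carry over. Pictures are saved under pics/ and viewed, at most 10 in all, crops included, and the job is handed in when it is done.

```bash
mkdir -p pics; ls
python3 - <<'E'
from station import *
import cv2, numpy as np
for n in ("scene","top"):
    im=read_camera(n); cv2.imwrite(f"pics/{n}0.png",im[:,:,::-1]); i=camera_info(n); print(n,np.round(i["intrinsics"],1).tolist(),np.round(i["T"],3).tolist(),[k for k in i])
i=camera_info("wrist");print(i)
print(get_time(),get_ee_rot())
E
```

```text
pics
scene [[486.8, 0.0, 278.9], [0.0, 486.8, 214.5], [0.0, 0.0, 1.0]] [[0.253, -0.605, 0.755, 1.701], [0.967, 0.174, -0.185, -0.219], [-0.019, 0.777, 0.629, 1.14], [0.0, 0.0, 0.0, 1.0]] ['intrinsics', 'T']
top [[409.4, 0.0, 279.1], [0.0, 409.4, 208.9], [0.0, 0.0, 1.0]] [[-0.023, 0.989, -0.148, 0.407], [-1.0, -0.021, 0.016, 0.067], [0.013, 0.148, 0.989, 1.368], [0.0, 0.0, 0.0, 1.0]] ['intrinsics', 'T']
{'intrinsics': array([[290.61763704,   0.        , 282.62067798],
       [  0.        , 290.61763704, 208.34509959],
       [  0.        ,   0.        ,   1.        ]]), 'tool_from_camera': array([[ 3.91301839e-04,  9.62599079e-01,  2.70929622e-01,
         7.46830937e-02],
       [ 9.99999744e-01, -5.39006470e-04,  4.70769463e-04,
        -3.07793461e-04],
       [ 5.99195071e-04,  2.70929368e-01, -9.62599043e-01,
        -1.93261922e-01],
       [ 0.00000000e+00,  0.00000000e+00,  0.00000000e+00,
         1.00000000e+00]])}
0.1 [-1.29126635e-04  1.98070849e-01  9.80187486e-01 -6.42934916e-04]
```

View pics/scene0.png

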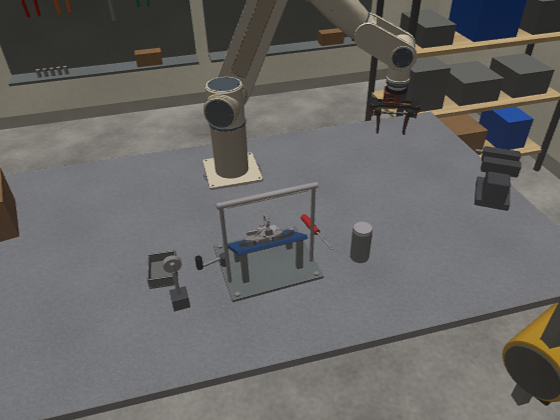

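View pics/top0.png

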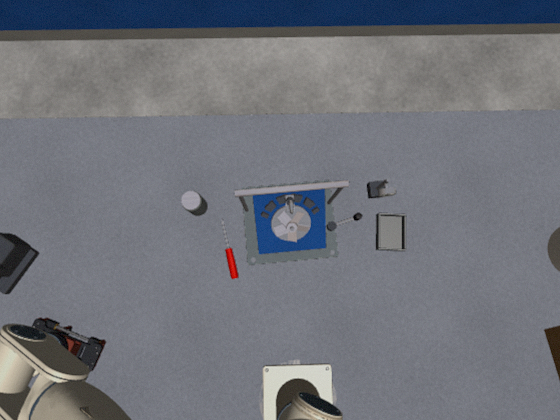

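The top view shows the gauge at about (380,188) on the right, so −y, next to the tray (391,232). The can (192,202) and screwdriver (232,260) are on the left. The target is therefore turntable = −0.5. The lamp bar runs from (236,193) to (348,184). Next I'll do a rough fit and then take a closer look with the wrist camera.

```bash
cat > h.py <<'E'
from station import *
import numpy as np, cv2
from scipy.spatial.transform import Rotation as R
from scipy.optimize import least_squares
def rot(q): return R.from_quat(np.roll(q,-1)).as_matrix()
def quat(M): return np.roll(R.from_matrix(M).as_quat(),1)
def cam(n,p=None,q=None):
    i=camera_info(n)
    if n!="wrist": return i["intrinsics"],i["T"]
    T=np.eye(4);T[:3,:3]=rot(q);T[:3,3]=p
    return i["intrinsics"],T@i["tool_from_camera"]
def ray(KT,uv):
    K,T=KT; d=np.linalg.inv(K)@[uv[0],uv[1],1.]; return T[:3,3],T[:3,:3]@(d*[1,-1,-1])
def on_z(KT,uv,z):
    o,d=ray(KT,uv); return o+d*(z-o[2])/d[2]
def proj(KT,P):
    K,T=KT; c=(np.atleast_2d(P)-T[:3,3])@T[:3,:3]*[1,-1,-1]; u=c@K.T; return u[:,:2]/u[:,2:]
def jig(p):
    x,y,a=p; M=R.from_euler('z',a).as_matrix(); return M,np.array([x,y,0])
N=np.array([-np.sin(np.radians(35)),0,np.cos(np.radians(35))]); U=np.array([N[2],0,-N[0]])
PIV=np.array([-.010,0,.095])
def ring(th,pull=0.):   # jig-frame centre and tool rotation (tool y = jig y at th=0)
    Q=R.from_rotvec(N*th).as_matrix()
    return PIV+Q@U*.085+N*(.066+pull), Q@np.c_[-U,[0,1,0],-N]
E
python3 - <<'E'
from h import *
t=cam("top")
a=on_z(t,(236,193),.315);b=on_z(t,(348,184),.315)
yaw=np.arctan2(*(a-b)[[1,0]])-np.pi/2
print("lamp",a,b,np.linalg.norm(a-b),"yaw",yaw)
M=R.from_euler('z',yaw).as_matrix(); o=(a+b)/2-M@[.052,0,.315]; print("jig",o)
for n,uv,z in (("grip",(357,216),.086),("gauge",(374,189),.045),("can",(191,200),.13),("tray",(391,232),.04),("scr",(231,260),.03),
  ("foot bl",(249,264),.012),("foot br",(338,255),.012)):
    P=on_z(t,uv,z); print(n,P.round(3),"jig",(M.T@(P-o)).round(3))
p,Q=ring(0); print("ring world",M@p+o)
# view pose: over the jig along normal, 0.3 m back
p=M@(PIV+U*.03+N*.27)+o
for tilt in (0,):
  print(p, inverse_kinematics(p,quat(M@Q)))
Qr=ring(-.5)
print(inverse_kinematics(M@ring(0)[0]+o+M@(-N*.019),quat(M@Q)), inverse_kinematics(M@(Qr[0]-N*.019)+o,quat(M@Qr[1])))
E
```

```text
lamp [0.60839767 0.16123178 0.315     ] [ 0.62629545 -0.13307633  0.315     ] 0.29485182313735925 yaw 0.060738299870231716
jig [ 5.65442449e-01  1.09212743e-02 -5.55111512e-17]
grip [ 0.57  -0.2    0.086] jig [-0.008 -0.211  0.086]
gauge [ 0.664 -0.27   0.045] jig [ 0.081 -0.286  0.045]
can [0.625 0.315 0.13 ] jig [0.078 0.3   0.13 ]
tray [ 0.521 -0.318  0.04 ] jig [-0.064 -0.326  0.04 ]
scr [0.443 0.205 0.03 ] jig [-0.111  0.201  0.03 ]
foot bl [0.429 0.148 0.012] jig [-0.128  0.145  0.012]
foot br [ 0.451 -0.146  0.012] jig [-0.123 -0.15   0.012]
ring world [0.58717418 0.01224285 0.19781803]
[0.42541007 0.00240547 0.33337835] [-0.09287614 -0.3776006   2.26112132  0.14404976  0.65779115 -1.81124336]
[-0.02701452  0.2130385   2.15473283  0.29774008  0.17220345 -1.93632673] [-0.13078242  0.21939408  2.16697003  0.62446898  0.18784412 -1.84438681]
```

Run:
```python
from h import *
M,o=jig((.5654,.0109,.0607))
p=M@(PIV+U*.02+N*.24)+o
move_pose(p,quat(M@ring(0)[1]))
p,q=get_tcp_pos(),get_ee_rot(); im=read_camera("wrist"); np.savez("w1.npz",im=im,p=p,q=q)
cv2.imwrite("pics/w1.png",cv2.resize(im[:,:,::-1],(800,600),interpolation=cv2.INTER_CUBIC))
KT=cam("wrist",p,q); s=800/560
for n,P in dict(l1=(.052,.15,.315),l2=(.052,-.15,.315),f1=(-.13,.15,.012),f2=(-.13,-.15,.012),ring=ring(0)[0],piv=PIV).items(): print(n,(proj(KT,M@P+o)*s).round())
print(get_time(),p)
```

```text
l1 [[586. 474.]]
l2 [[221. 474.]]
f1 [[562.  80.]]
f2 [[245.  80.]]
ring [[403. 334.]]
piv [[403. 235.]]
2.3167 [0.43469808 0.00322126 0.30323737]
```

View pics/w1.png

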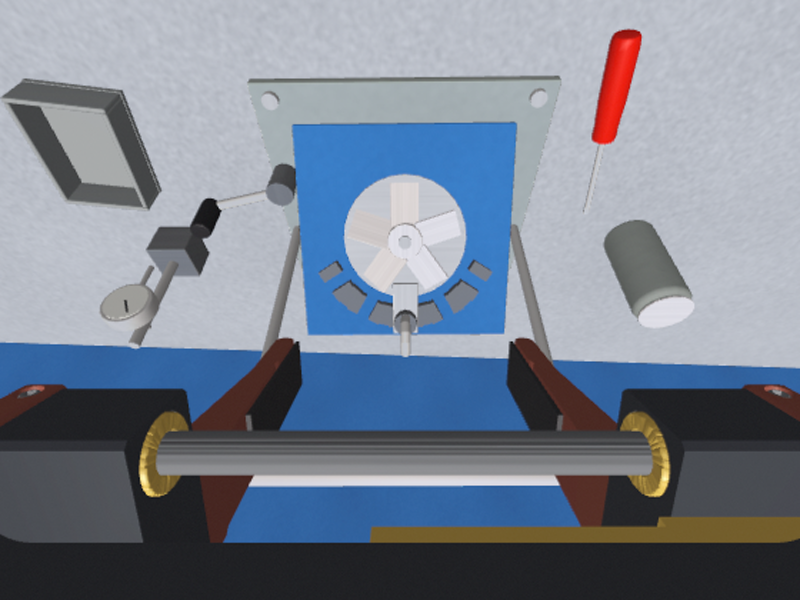

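The wrist view shows the face corners at about (293,125), (516,123), (307,333) and (504,333) in the upscaled picture. The ring is edge-on at (405,335), the foot's front corners at (249,80) and (560,79), the grip at (207,215), and the gauge is on the −y side. Now I'll refine the fit from the masks.

```bash
cat > fit.py <<'E'
from h import *
d=np.load("w1.npz"); im=d["im"]; KT=cam("wrist",d["p"],d["q"])
hsv=cv2.cvtColor(im,cv2.COLOR_RGB2HSV)
blue=cv2.inRange(hsv,(95,120,60),(125,255,255)); blue[236:]=0
n,l,st,c=cv2.connectedComponentsWithStats(blue); k=1+np.argmax(st[1:,4]); m=(l==k)
print(st[k])
r=np.arange(100,150); L=np.polyfit(r,[np.flatnonzero(m[i])[0]-.5 for i in r],1); Rr=np.polyfit(r,[np.flatnonzero(m[i])[-1]+.5 for i in r],1)
cc=np.r_[215:260,310:352]; T=np.polyfit(cc,[np.flatnonzero(m[:,j])[0]-.5 for j in cc],1); 
cb=np.r_[222:250,318:348]; B=np.polyfit(cb,[np.flatnonzero(m[:,j])[-1]+.5 for j in cb],1)
def X(v,h): A=np.array([[1,-v[0]],[-h[0],1]]); return np.linalg.solve(A,[v[1],h[1]])
C=[X(L,T),X(Rr,T),X(Rr,B),X(L,B)]
print(np.round(C,1).tolist())
foot=np.array([(249,80.5),(560,79)])*.7
top=cam("top"); lamp=np.array([(236,193),(348,184)])
def onface(p,uv):
    M,o=jig(p); a,b=ray(KT,uv); a=M.T@(a-o); b=M.T@b; P=a+b*((PIV-a)@N)/(b@N)-PIV; return np.array([P@U,P[1]])
F=np.array([(-.13,-.15,.012),(-.13,.15,.012)])
def res(p):
    M,o=jig(p); f=[onface(p,c) for c in C]; f=np.array(f)
    rf=np.array([on_z(KT,u,.012)-(M@q+o) for u,q in zip(foot,F)])[:,:2]
    return np.r_[(f[:,1]-[-.11,.11,.11,-.11]),(f[:2,0]-f[2:,0]+.22),rf.ravel(),f[:,0].mean()*USEC]
for USEC in (0,1):
    s=least_squares(res,(.5654,.0109,.0607)); print(s.x,(res(s.x)*1e3).round(1)); print((np.array([onface(s.x,c) for c in C])*1e3).round(1).tolist())
p=s.x; M,o=jig(p)
print("lamp top pred",proj(top,[M@q+o for q in ((.052,.15,.324),(.052,-.15,.324))]))
print("ring pred (x.7)",(proj(KT,[M@ring(0)[0]+o,M@ring(0,.0205)[0]+o])/.7).round(1))
np.save("jig.npy",p)
E
python3 fit.py
```

```text
[  205    86   157   148 14032]
[[204.1, 86.8], [361.4, 85.2], [352.0, 233.3], [214.8, 233.6]]
[0.56580931 0.01202716 0.06715438] [ 0.7 -1.2 -1.1  0.8  2.7  2.  -1.3  3.7 -0.6 -3.  -0. ]
[[-108.6, -109.3], [-109.6, 108.8], [108.7, 108.9], [108.5, -109.2]]
[0.56574034 0.01202259 0.06715407] [ 0.7 -1.2 -1.1  0.8  2.8  2.  -1.3  3.7 -0.5 -3.  -0.2]
[[-108.5, -109.3], [-109.5, 108.8], [108.7, 108.9], [108.5, -109.2]]
lamp top pred [[234.16133567 192.70272267]
 [349.00326788 182.7505755 ]]
ring pred (x.7) [[404.7 334.7]
 [404.7 342.9]]
```

The fit is consistent: the face's sides come out within 1.5 mm, the foot within 4 mm, and the ring is predicted exactly where it appears. Next: grasp the ring.

```bash
cat >> h.py <<'E'
import os
if os.path.exists("jig.npy"): M,o=jig(np.load("jig.npy"))
def tgt(th,pull,back=-.018):
    p,Q=ring(th,pull+back); return M@p+o, quat(M@Q)
def state(t=""):
    f=get_ft_force(); print(t,"t",round(get_time(),2),"w",round(get_grip_width()*88,1),"F",np.round(f,1),"Fn",round(float(f@(M@N)),1),"pad",np.round(get_finger_force(),1))
E
python3 - <<'E'
from h import *
p,q=tgt(0,.07); move_pose(p,q); state("pre")
pp,qq=get_tcp_pos(),get_ee_rot(); im=read_camera("wrist"); 
movel(tgt(0,0)[0],v=.08,until_force=10); state("at")
print(get_tcp_pos()-tgt(0,0)[0])
command_gripper(0.); state("grip")
im2=read_camera("wrist")
cv2.imwrite("pics/g.png",np.hstack([cv2.resize(i[:,:,::-1][100:400,130:430],(400,400)) for i in (im,im2)]))
E
```

```text
pre t 2.92 w 88.1 F [0.2 0.2 0.1] Fn -0.1 pad 0.0
at t 4.0 w 88.1 F [ 0.  -0.4 -0.1] Fn -0.0 pad 0.0
[-3.35090951e-05  1.68843915e-05  3.17074493e-04]
grip t 5.21 w 7.8 F [-0.6  1.   0.3] Fn 0.6 pad 30.0
```

View pics/g.png

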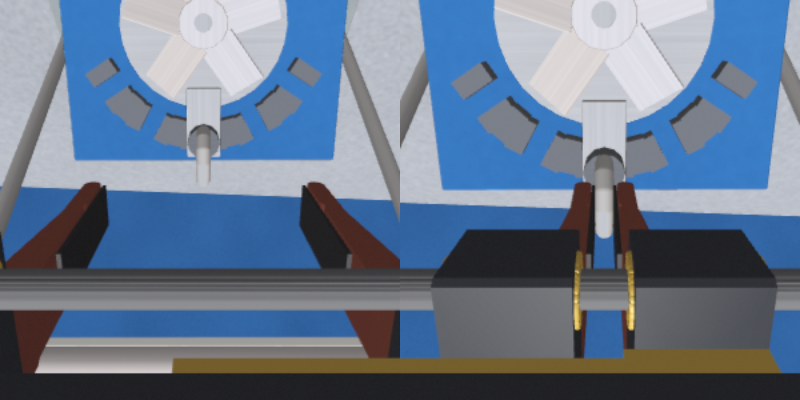

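The right half shows the fingers closed on the ring. The width is 7.8 mm with 30 N on the pads, so the grasp is good. Now pull, watching the force.

Run:
```python
from h import *
for d in (.005,.010,.0145):
    movel(tgt(0,d)[0],v=.04); state(d)
wait(.15); print(get_tcp_pos()-tgt(0,.0145)[0])
```

```text
0.005 t 5.53 w 8.0 F [ 7.8  1.4 -8.2] Fn -11.2 pad 29.9
0.01 t 5.81 w 7.6 F [ 8.1  1.4 -9. ] Fn -12.1 pad 29.9
0.0145 t 6.07 w 8.0 F [  8.5   1.9 -11.4] Fn -14.3 pad 29.9
[ 1.83324762e-04  4.03695022e-05 -5.05080390e-04]
```

View pics/turn.png

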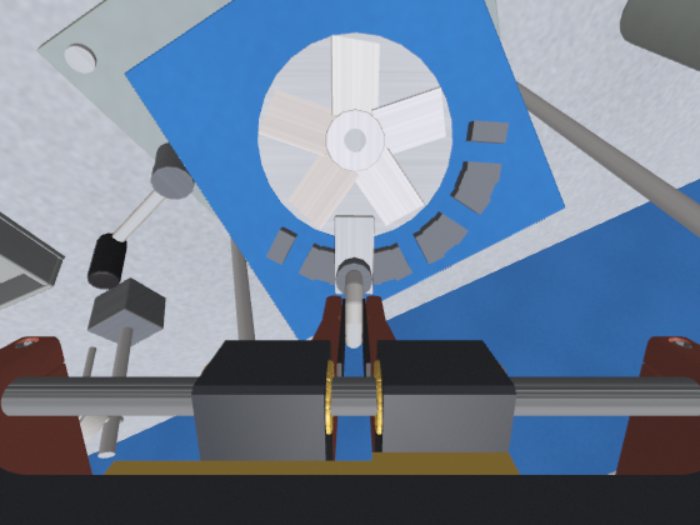

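The lug at (354,245) sits centred between the tooth pairs of the second notch. Now lower it and check the spring force all the way down.

Run:
```python
from h import *
for d in (.010,.006,.003,.0005):
    movel(tgt(-.5,d)[0],v=.04); state(d)
```

```text
0.01 t 9.23 w 8.2 F [ 8.5  0.  -9.8] Fn -12.9 pad 29.9
0.006 t 9.48 w 7.5 F [ 7.4  0.5 -9.2] Fn -11.8 pad 29.9
0.003 t 9.73 w 8.2 F [ 6.6  0.8 -7.9] Fn -10.3 pad 29.9
0.0005 t 9.98 w 8.2 F [ 7.2 -0.7 -7.9] Fn -10.5 pad 29.9
```

Run:
```python
from h import *
command_gripper(.5); wait(.2); state("open")
movel(tgt(-.5,.09)[0],v=.12); state("back")
p,q=get_tcp_pos(),get_ee_rot(); im=read_camera("wrist"); np.savez("w2.npz",im=im,p=p,q=q)
KT=cam("wrist",p,q)
cv2.imwrite("pics/rel.png",cv2.resize(im[:,:,::-1],(800,600)))
s=800/560
for th in (-.45,-.5,-.55): print("ring top pred",th,(proj(KT,[M@ring(th,d)[0]+o for d in (.0205,.0305,-.03)])*s).round(1).tolist())
for qc in (0,.1,.2,.3):
    a=-1.309-qc; g=np.array([-.03+.085*np.cos(a),-.135+.085*np.sin(a),0]); print("grip",qc,(proj(KT,[M@(g+[0,0,z])+o for z in (.04,.086)])*s).round(1).tolist())
```

```text
open t 10.91 w 44.1 F [-0.7  0.5  0.6] Fn 0.8 pad 0.0
back t 11.8 w 43.7 F [-0.7  0.3  0.5] Fn 0.8 pad 0.0
ring top pred -0.45 [[411.4, 307.0], [411.7, 311.9], [410.2, 286.9]]
ring top pred -0.5 [[404.5, 307.1], [404.6, 312.1], [404.4, 287.0]]
ring top pred -0.55 [[397.7, 307.0], [397.4, 311.9], [398.7, 286.9]]
grip 0 [[181.6, 257.3], [177.6, 292.2]]
grip 0.1 [[172.8, 252.7], [167.9, 287.8]]
grip 0.2 [[164.2, 247.3], [158.5, 282.6]]
grip 0.3 [[156.2, 241.3], [149.6, 276.7]]
```

View pics/rel.png

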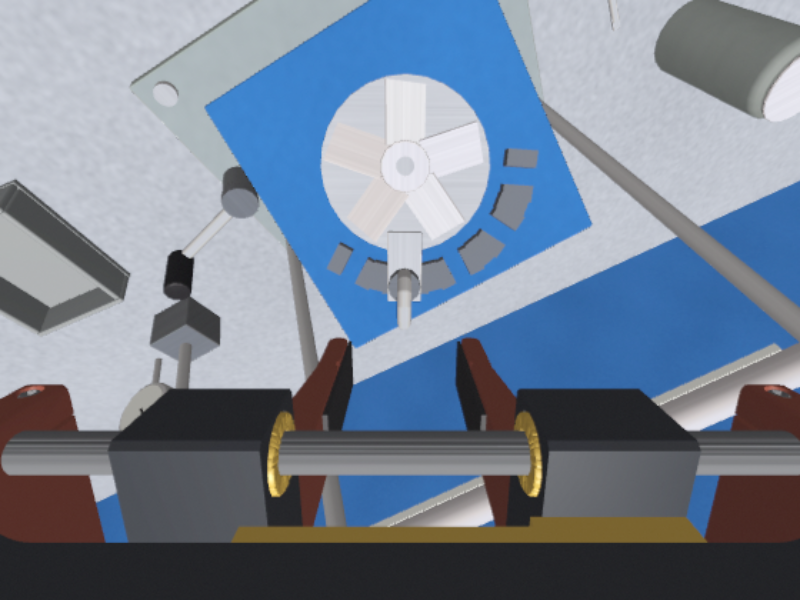

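The ring is centred at x≈404, as predicted for −0.5, and the spring carried it all the way down. The grip runs from (181,254) to (177,291), which gives q≈0. Next I'll check the bar height, the dial position and IK for a tilted grasp.

```bash
cat >> h.py <<'E'
TILT=np.radians(25); NT=np.array([-np.sin(TILT),0,np.cos(TILT)]); QT=np.c_[-np.array([NT[2],0,-NT[0]]),[0,1,0],-NT]
def cg(qc,up=0.,z=.082):
    a=-1.309-qc; g=np.array([-.03+.085*np.cos(a),-.135+.085*np.sin(a),z])
    return M@(g+NT*(up-.019))+o, quat(M@QT)
E
python3 - <<'E'
from h import *
s=.7
d1,d2=np.load("w1.npz"),np.load("w2.npz"); K1,K2=[cam("wrist",d["p"],d["q"]) for d in (d1,d2)]
a=-1.309; nrm=np.array([-np.sin(a),np.cos(a),0])
def J(KT,uv): c,d=ray(KT,np.array(uv)*s); return M.T@(c-o),M.T@d
for KT,uv in ((K1,(245,200)),(K2,(208,233))):
    c,d=J(KT,uv); t=((np.array([-.03,-.135,0])-c)@nrm)/(d@nrm); print("bar",(c+d*t).round(3))
def tri(u1,u2):
    (c1,e1),(c2,e2)=J(K1,u1),J(K2,u2); t=np.linalg.lstsq(np.c_[e1,-e2],c2-c1,rcond=None)[0]; return ((c1+e1*t[0]+c2+e2*t[1])/2).round(3),np.linalg.norm(c1+e1*t[0]-c2-e2*t[1]).round(4)
print("dial",tri((126,304),(141,409)),"at z.14",[(c+d*(.14-c[2])/d[2]).round(3).tolist() for c,d in (J(K1,(126,304)),)])
print("pivot cap top",tri((284,172),(240,178)),"grip top",tri((203,230),(177,290)))
for qc,up in ((0,.12),(0,0),(.6,0),(1.2,0),(1.2,.1)):
    print(qc,up,np.round(inverse_kinematics(*cg(qc,up)),2))
E
```

```text
bar [-0.019 -0.176  0.047]
bar [-0.019 -0.177  0.046]
dial (array([ 0.033, -0.29 ,  0.149]), np.float64(0.0031)) at z.14 [[0.047, -0.302, 0.14]]
pivot cap top (array([-0.026, -0.138,  0.003]), np.float64(0.0029)) grip top (array([-0.013, -0.212,  0.09 ]), np.float64(0.0017))Traceback (most recent call last):
  File "<stdin>", line 13, in <module>
    return _wrapfunc(a, 'round', decimals=decimals, out=out)
    return _wrapit(obj, method, *args, **kwds)
    result = getattr(arr, method)(*args, **kwds)
TypeError: unsupported operand type(s) for *: 'NoneType' and 'float'
```

Run:
```python
from h import *
import h
for psi in (-.4,-.2,0,.2):
  for td in (10,15,20,25,30,35):
    t=np.radians(td); Z=R.from_euler('z',psi).as_matrix()
    h.NT=Z@np.array([-np.sin(t),0,np.cos(t)]); h.QT=Z@np.c_[-np.array([np.cos(t),0,np.sin(t)]),[0,1,0],[np.sin(t),0,-np.cos(t)]]
    r=[]
    for f in (0,1):
      q0=h.QT; h.QT=q0@np.diag([-1,-1,1]) if f else q0
      r.append([inverse_kinematics(*cg(*a)) for a in ((0,.1),(0,0),(.6,0),(1.25,0),(1.2,.1))]); h.QT=q0
    print(psi,td,["".join("Y" if x is not None else "-" for x in k) for k in r], [np.round(k[1],2).tolist() if k[1] is not None else None for k in r])
```

```text
-0.4 10 ['YYYYY', 'YYYYY'] [[-0.37, 0.51, 1.87, 0.01, 0.59, -1.61], [-0.37, 0.51, 1.87, 0.01, 0.59, 1.53]]
-0.4 15 ['YYYYY', 'YYYYY'] [[-0.37, 0.49, 1.94, 0.02, 0.46, -1.62], [-0.37, 0.49, 1.94, 0.02, 0.46, 1.52]]
-0.4 20 ['YYYYY', 'YYYYY'] [[-0.37, 0.47, 2.0, 0.04, 0.32, -1.65], [-0.37, 0.47, 2.0, 0.04, 0.32, 1.5]]
-0.4 25 ['YYY-Y', 'YYY-Y'] [[-0.37, 0.47, 2.06, 0.09, 0.18, -1.7], [-0.37, 0.47, 2.06, 0.09, 0.18, 1.44]]
-0.4 30 ['Y---Y', 'Y---Y'] [None, None]
-0.4 35 ['-YYY-', '-YYY-'] [[-0.38, 0.49, 2.17, 2.93, 0.12, 1.74], [-0.38, 0.49, 2.17, 2.93, 0.12, -1.4]]
-0.2 10 ['YYYYY', 'YYYYY'] [[-0.39, 0.51, 1.87, 0.08, 0.59, -1.89], [-0.39, 0.51, 1.87, 0.08, 0.59, 1.26]]
-0.2 15 ['YYYYY', 'YYYYY'] [[-0.4, 0.49, 1.93, 0.15, 0.47, -1.96], [-0.4, 0.49, 1.93, 0.15, 0.47, 1.18]]
-0.2 20 ['YYYYY', 'YYYYY'] [[-0.41, 0.48, 1.99, 0.28, 0.35, -2.1], [-0.41, 0.48, 1.99, 0.28, 0.35, 1.04]]
-0.2 25 ['YY--Y', 'YYYYY'] [[-0.43, 0.47, 2.05, 0.56, 0.24, -2.39], [-0.43, 0.47, 2.05, 0.56, 0.24, 0.76]]
-0.2 30 ['Y--Y-', 'YYYYY'] [None, [-0.45, 0.48, 2.1, 1.2, 0.17, 0.1]]
-0.2 35 ['-YYY-', 'YYYYY'] [[-0.46,
[... 352 characters left out ...]
9, 1.97, 0.44, 0.41, 0.67]]
0 25 ['-----', 'YYYYY'] [None, [-0.48, 0.48, 2.03, 0.73, 0.34, 0.36]]
0 30 ['-----', 'YYYYY'] [None, [-0.51, 0.49, 2.07, 1.15, 0.3, -0.07]]
0 35 ['--YY-', 'YYYYY'] [None, [-0.54, 0.5, 2.12, 1.58, 0.33, -0.53]]
0.2 10 ['YYYYY', 'YYYYY'] [[-0.42, 0.52, 1.85, 0.18, 0.65, -2.4], [-0.42, 0.52, 1.85, 0.18, 0.65, 0.74]]
0.2 15 ['Y----', 'YYYYY'] [None, [-0.45, 0.51, 1.9, 0.33, 0.56, 0.59]]
0.2 20 ['-----', 'YYYYY'] [None, [-0.49, 0.5, 1.95, 0.52, 0.49, 0.38]]
0.2 25 ['-----', 'YYYYY'] [None, [-0.52, 0.5, 1.99, 0.76, 0.45, 0.12]]
0.2 30 ['-----', 'YYYYY'] [None, [-0.56, 0.51, 2.03, 1.05, 0.44, -0.19]]
0.2 35 ['--YY-', 'YYYYY'] [None, [-0.6, 0.52, 2.07, 1.32, 0.47, -0.49]]
```

```bash
cat >> h.py <<'E'
_t=np.radians(20); _Z=R.from_euler('z',-.2).as_matrix()
NT=_Z@np.array([-np.sin(_t),0,np.cos(_t)]); QT=_Z@np.c_[-np.array([np.cos(_t),0,np.sin(_t)]),[0,1,0],[np.sin(_t),0,-np.cos(_t)]]
E
python3 - <<'E'
from h import *
movel(tgt(-.5,.15)[0],v=.15)
move_pose(*cg(0,.1)); command_gripper(.6); state("pre"); print(np.round(get_joint_pos(),2))
movel(cg(0)[0],v=.08,until_force=6); state("at"); print(get_tcp_pos()-cg(0)[0])
im=read_camera("wrist"); cv2.imwrite("pics/c.png",cv2.resize(im[:,:,::-1],(700,525)))
E
```

```text
pre t 13.67 w 52.6 F [ 0.1 -1.6 -0.7] Fn -0.6 pad 0.0
[-0.43  0.27  2.01  0.2   0.53 -2.03]
at t 15.07 w 52.8 F [ 0.4 -0.8 -0.3] Fn -0.4 pad 0.0
[ 0.00019931 -0.00010649  0.00053492]
```

View pics/c.png

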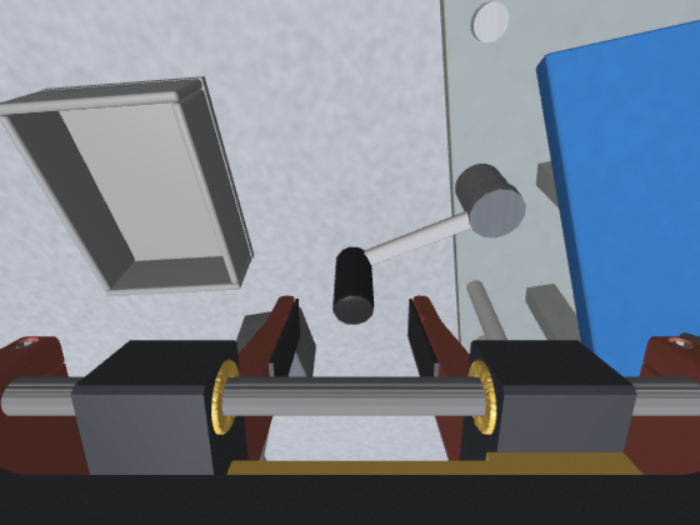

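Run:
```python
from h import *
p,q=get_tcp_pos(),get_ee_rot(); KT=cam("wrist",p,q); s=700/560
print("tcp,grasp",(proj(KT,[p,p-rot(q)[:,2]*.019])*s).round())
for qc in (0,.1,.2,.3):
    a=-1.309-qc; g=np.array([-.03+.085*np.cos(a),-.135+.085*np.sin(a),0]); print(qc,(proj(KT,[M@(g+[0,0,z])+o for z in (.04,.086)])*s).round().tolist())
print((proj(KT,M@[-.03,-.135,.06]+o)*s).round())
```

```text
tcp,grasp [[354. 295.]
 [354. 308.]]
0 [[354.0, 260.0], [354.0, 313.0]]
0.1 [[348.0, 249.0], [347.0, 301.0]]
0.2 [[344.0, 238.0], [341.0, 289.0]]
0.3 [[340.0, 226.0], [337.0, 275.0]]
[[504. 222.]]
```

The grip top at (353,311) lies at the projected grasp point (354,308) and matches q≈0. So I'll close and swing.

Run:
```python
from h import *
command_gripper(0.); state("grip")
for k,qc in enumerate(np.linspace(0,1.1,12)[1:]):
    movel(cg(qc)[0],v=.06)
    if k%3==1: state(round(qc,2))
for qc in (1.15,1.19):
    hit=movel(cg(qc)[0],v=.04,until_force=12); state((qc,hit))
    if hit: break
print(get_tcp_pos()-cg(qc)[0])
```

```text
grip t 16.02 w 0.5 F [-0.6  0.5  0.7] Fn 0.9 pad 0.0
0.2 t 16.61 w 0.5 F [-1.  -0.3 -0.4] Fn 0.2 pad 0.0
0.5 t 17.48 w 0.2 F [-0.6 -0.4  1. ] Fn 1.2 pad 0.0
0.8 t 18.36 w 0.2 F [ 0.6 -0.5  0.4] Fn -0.0 pad 0.0
1.1 t 19.23 w 0.9 F [ 0.1 -0.2  0.4] Fn 0.3 pad 0.0
(1.15, False) t 19.49 w 0.4 F [-0.9 -0.6  0.2] Fn 0.6 pad 0.0
(1.19, False) t 19.74 w 0.7 F [ 0.8 -0.1  0.1] Fn -0.4 pad 0.0
[-1.84954076e-04  1.82542835e-04 -3.99367680e-05]
```

The fingers closed on air and I should have checked the width first. I'll back off and look.

Run:
```python
from h import *
movel(cg(1.19,.12)[0],v=.15)
p,q=get_tcp_pos(),get_ee_rot(); im=read_camera("wrist"); np.savez("w3.npz",im=im,p=p,q=q)
KT=cam("wrist",p,q); s=700/560
cv2.imwrite("pics/c2.png",cv2.resize(im[:,:,::-1],(700,525)))
for qc in (0,.1,.2,.3,.6,.9,1.2):
    a=-1.309-qc; g=np.array([-.03+.085*np.cos(a),-.135+.085*np.sin(a),0]); print(qc,(proj(KT,[M@(g+[0,0,z])+o for z in (.04,.086)])*s).round().tolist())
print((proj(KT,M@[-.03,-.135,.06]+o)*s).round(),get_time())
```

```text
0 [[342.0, 302.0], [340.0, 334.0]]
0.1 [[338.0, 297.0], [337.0, 328.0]]
0.2 [[336.0, 291.0], [334.0, 322.0]]
0.3 [[334.0, 285.0], [332.0, 316.0]]
0.6 [[333.0, 265.0], [330.0, 296.0]]
0.9 [[339.0, 245.0], [338.0, 274.0]]
1.2 [[354.0, 226.0], [354.0, 254.0]]
[[418. 287.]] 20.7417
```

View pics/c2.png

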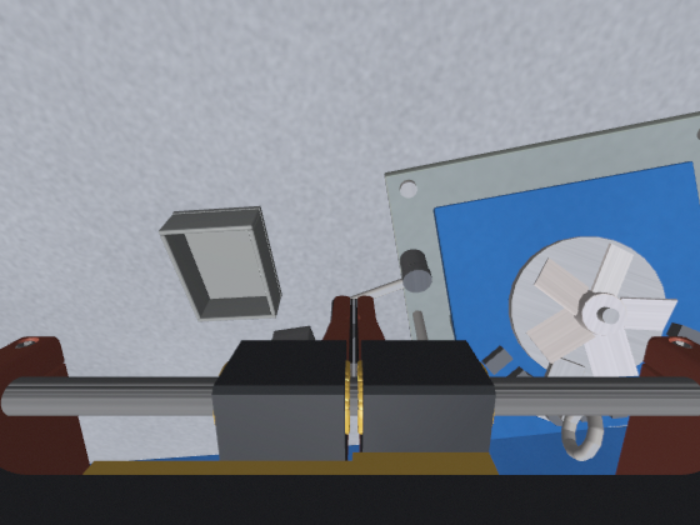

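The lever is still near its open stop: its bar runs from the pivot cap (415,270) to (350,297), hidden behind the shut fingers. All my views of the grip so far came from similar directions. So I'll measure it from directly overhead with the gripper half-turned, using a black mask and checking it against the earlier views.

Run:
```python
from h import *
Q=np.c_[[1,0,0],[0,-1,0],[0,0,-1]].astype(float)
p=M@[-.083,-.205,.22]+o; qj=inverse_kinematics(p,quat(M@Q)); print(np.round(qj,2))
move_pose(p,quat(M@Q)); command_gripper(.6)
p,q=get_tcp_pos(),get_ee_rot(); im=read_camera("wrist"); np.savez("w4.npz",im=im,p=p,q=q); KT=cam("wrist",p,q)
cv2.imwrite("pics/c3.png",cv2.resize(im[:,:,::-1],(700,525)))
print("cam jig",M.T@(KT[1][:3,3]-o), get_time())
for qc in (0,.1,.2,.3):
    a=-1.309-qc; g=np.array([-.03+.085*np.cos(a),-.135+.085*np.sin(a),0]); print(qc,(proj(KT,[M@(g+[0,0,z])+o for z in (.04,.086)])*1.25).round().tolist())
print("pivot z.04/.08",(proj(KT,[M@[-.03,-.135,z]+o for z in(.04,.08)])*1.25).round().tolist())
```

```text
[-0.4   0.26  1.8  -0.    1.08  1.1 ]
cam jig [-0.00957358 -0.20501014  0.41326432] 24.425
0 [[365.0, 156.0], [367.0, 156.0]]
0.1 [[367.0, 165.0], [369.0, 166.0]]
0.2 [[368.0, 174.0], [370.0, 176.0]]
0.3 [[368.0, 183.0], [370.0, 186.0]]
pivot z.04/.08 [[283.0, 179.0], [275.0, 182.0]]
```

View pics/c3.png

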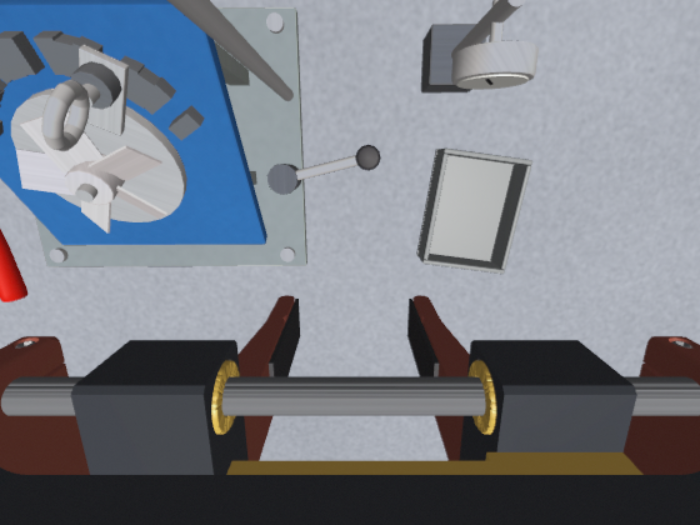

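From overhead the grip is at (368,157), exactly the q≈0 prediction, so its position was right. I had closed the fingers obliquely across the lever's radius, which could let the grip slip out along its free direction. I'll regrasp vertically with the fingers closing along the lever's tangent, deeper, checking the dial clearance first.

```bash
cat >> h.py <<'E'
def cv(qc,z,yaw):
    a=-1.309-qc; g=np.array([-.03+.085*np.cos(a),-.135+.085*np.sin(a),z])
    return M@g+o, quat(M@R.from_euler('z',yaw).as_matrix()@np.c_[[0,1,0],[1,0,0],[0,0,-1]].astype(float))
E
python3 - <<'E'
from h import *
d=np.load("w4.npz"); KT=cam("wrist",d["p"],d["q"])
for uv in ((453,75),(537,65),(424,90)): print("dial/blk edge",(M.T@(on_z(KT,np.array(uv)/1.25,.14 if uv[0]!=424 else .045)-o)).round(3))
for a in ((.01,.17,.1),(.01,.05,.1),(.6,.05,-.4),(1.25,.05,-.9),(1.2,.16,-.9)): print(a,np.round(inverse_kinematics(*cv(*a)),2))
E
```

```text
dial/blk edge [ 0.045 -0.273  0.14 ]
dial/blk edge [ 0.051 -0.33   0.14 ]
dial/blk edge [ 0.051 -0.271  0.045]
(0.01, 0.17, 0.1) [-0.36  0.42  1.69 -0.    1.03 -0.53]
(0.01, 0.05, 0.1) [-0.36  0.58  1.75 -0.    0.81 -0.53]
(0.6, 0.05, -0.4) [-0.4   0.53  1.85 -0.    0.75 -0.07]
(1.25, 0.05, -0.9) [-0.38  0.47  1.97 -0.    0.7   0.46]
(1.2, 0.16, -0.9) [-0.38  0.3   1.9  -0.    0.94  0.45]
```

Run:
```python
from h import *
move_pose(*cv(.01,.18,.1)); state("pre")
print(movel(cv(.01,.052,.1)[0],v=.08,until_force=6)); state("at")
command_gripper(0.); state("grip")
if get_grip_width()*88>15:
    for k,qc in enumerate(np.linspace(0,1.1,12)[1:]):
        p,q=cv(qc,.052,.1-.8*qc); movel(p,q,v=.06)
        if k%3==1: state(round(qc,2))
    p,q=cv(1.19,.052,.1-.8*1.1); print(movel(p,q,v=.03,until_force=12)); state("stop")
else: movel(cv(.01,.18,.1)[0],v=.15)
```

```text
pre t 25.88 w 52.8 F [-0.1  0.1 -0.3] Fn -0.2 pad 0.0
False
at t 27.62 w 52.9 F [0.5 0.4 0.1] Fn -0.3 pad 0.0
grip t 28.27 w 19.7 F [-0.1 -0.3  0. ] Fn 0.1 pad 30.0
0.2 t 28.83 w 19.8 F [0.7 1.2 0.8] Fn 0.2 pad 30.0
0.5 t 29.71 w 20.1 F [ 0.7  0.6 -0. ] Fn -0.4 pad 30.0
0.8 t 30.58 w 19.5 F [ 3.5  1.7 -3.1] Fn -4.6 pad 30.0
1.1 t 31.46 w 19.7 F [ 0.2 -1.2 -1.3] Fn -1.1 pad 30.0
False
stop t 31.87 w 20.0 F [-1.3 -7.9 -2.5] Fn -1.0 pad 30.0
```

Gripped at 20 mm and swung; the force rising at 1.19 shows the stop. Now release, retreat and verify.

Run:
```python
from h import *
command_gripper(.5); state("open")
movel(cv(1.19,.17,.1-.88)[0],v=.15)
Q=quat(M@ring(0)[1]); move_pose(M@(PIV+[-.02,-.05,0]+U*.0+N*.26)+o,Q); state("view")
p,q=get_tcp_pos(),get_ee_rot(); im=read_camera("wrist"); KT=cam("wrist",p,q)
cv2.imwrite("pics/end.png",cv2.resize(im[:,:,::-1],(800,600)))
s=1/.7
for qc in (1.0,1.1,1.2):
    a=-1.309-qc; g=np.array([-.03+.085*np.cos(a),-.135+.085*np.sin(a),0]); print(qc,(proj(KT,[M@(g+[0,0,z])+o for z in (.04,.086)])*s).round(1).tolist())
for th,d in ((-.45,0),(-.5,0),(-.55,0),(-.5,.01)): print("ring",th,d,(proj(KT,[M@ring(th,d)[0]+o,M@ring(th,d+.0205)[0]+o])*s).round(1).tolist())
```

```text
open t 32.45 w 44.1 F [-0.4 -0.2  0.4] Fn 0.6 pad 0.0
view t 35.58 w 44.2 F [-0.1  0.6  0.1] Fn 0.1 pad 0.0
1.0 [[266.7, 177.5], [257.2, 204.5]]
1.1 [[270.9, 172.7], [261.6, 199.6]]
1.2 [[275.9, 168.3], [266.8, 195.2]]
ring -0.45 0 [[416.5, 349.4], [417.1, 357.5]]
ring -0.5 0 [[412.8, 347.6], [413.3, 355.7]]
ring -0.55 0 [[409.3, 345.7], [409.5, 353.7]]
ring -0.5 0.01 [[413.0, 351.5], [413.5, 359.9]]
```

View pics/end.png

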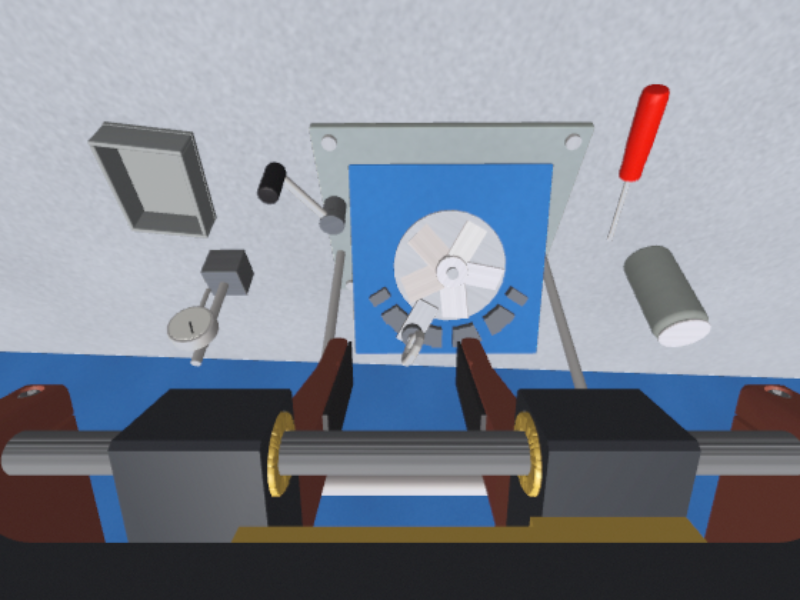

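The final view shows the grip from (275,167) to (267,196), matching q≈1.2. The ring at (412,346) matches −0.5 home, and the bystanders are in place. One numeric check on the grip before handing in.

Run:
```python
from h import *
im=cv2.imread("pics/end.png"); m=(im.max(2)<60).astype(np.uint8); m[:150]=0; m[215:]=0; m[:,:245]=0; m[:,300:]=0
ys,xs=np.nonzero(m); c=(xs.mean(),ys.mean()); print(c,len(xs))   # pred mid: q1.2 (271.3,181.7), q1.1 (266.2,186.1)
if c[0]>268.5 and c[1]<184: print(job_done(), get_time())
```

```text
(np.float64(272.1021582733813), np.float64(181.80719424460432)) 695
the job is handed in; nothing more can be done
the job is handed in; nothing more can be done
```

The job is handed in at about 36 s of the 58 s limit: by the final camera check the turntable is in the −0.5 notch on the gauge's side with the pin home, the clamp lever is at its closed stop (about 1.2), and the gauge, can, screwdriver and tray look undisturbed; the first clamp grasp closed on air and had to be repeated.

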